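Set out the marking tools in the slanted tube stand

ROBOT

A 6-joint arm with a two-finger parallel gripper is mounted at the origin on the work surface. World frame = base frame: x ahead of the robot, y to its left, z up, the work surface at z = 0. Lengths are in mm, angles in rad, forces in N, time in s.
With the tool pointing down it reaches from about 275 to 725 mm from the base axis. Payload 15.9 kg.
Tool frame: the origin (TCP) lies between the finger pads; the fingertips stand 25 mm ahead of it and the grasp point (between the pads) lies 6 mm ahead of it; z points along the fingers, x is the direction in which the jaws open and shut, and the axes are right-handed (so a half turn about z gives the same grasp; the last joint's range is limited). The gripper opens to 85 mm and grips with 20 to 120 N. Pads are 22 mm wide; open, the fingers measure 114 mm over their backs; the gripper's body (76 mm by 85 mm) begins 54 mm behind the grasp point. The pads swing forward as they close: fully open they stand 13 mm farther back than shut.
Start: joints at [1.232, 0.213, -0.034, 1.323, 0, 1.571], TCP at [166.171, 471.564, 256.306] pointing down, gripper open.
Joint ranges: [-2.98, 2.98], [-0.74, 1.72], [-1.14, 1.35], [-2.1, 2.04], [-1.57, 1.44], [-3.14, 3.14]. Speed limits (rad/s): [1.89, 1.89, 2.39, 2.57, 3.14, 3.14].

INTERFACE

Orientations are given as a unit quaternion [w, x, y, z].
In Python, from workcell import ctrl gives the robot as it stands. The module is installed in compiled form; this text tells all that it offers.
- The arm moves only by the tool apply_moves, never from a script. Its argument "increments" is a list that holds one entry, the list of rows, each a list of 6 numbers: the shift along the tool's x, y, z in cm, then the turn, a rotation vector about the tool's x, y, z in rad. A call has exactly 5 rows; each row is the pose to reach, as a shift and turn from the pose commanded when the call began, along the tool's axes at that moment; what a row does not reach only later rows make up. A row lasts 1/12 s, in which the tool goes at most 41.7 mm and 7.16 degrees, less where a joint would pass 70% of its speed; a pose out of reach is approached as far as the arm can. A call with a gripper value outside its range is refused whole. "jaw" is the opening, from 0 (shut) to 1 (fully open), set as the call begins (left out, the last holds). The fingers move at their own pace and stop on an object; "squeeze" is the grip in N (left out, the last holds). Time passes only in rows, so rows that repeat a pose let the fingers close, or fill a call up. It gives the time, the measured TCP pose, the force and the opening at its end, in the units of the state.
- ctrl.sense(): the state, without advancing time (a new reading comes with each control period).
- ctrl.capture(name): name is "scene" or "top" or "wrist"; returns the picture (400x640x3 uint8, red, green, blue); there is no depth.
- ctrl.get_calibration(name): a dict with "K" (3x3 intrinsics, pixels), "D" ([k1, k2, p1, p2, k3] as OpenCV has them; the pictures are not rectified), "rvec" (rotation vector, rad) and "tvec" (3), from world to camera coordinates, as OpenCV has them. Camera axes: x right, y down, z forward; pixel columns grow to the right and rows downward; lengths in mm; the calibration is good to about 2 mm. A picture is of the moment at which its call begins: read the wrist's pose just before it. get_calibration takes no time and is no camera call; for the wrist camera it gives the pose at the moment of the call.
- ctrl.finish_job(): hands the job in, once; it reports no verdict.
The state is a dict: "time": time; "q": joint angles; "joint_velocities": joint speeds; "joint_torque": joint torques, N m; "ee_pos": TCP position; "orientation": TCP orientation; "wrist_force": force on the tool from outside, world axes, zero at the start; "moment": the same for the moment, N m; "width": finger opening in mm.
Only numpy, scipy, OpenCV 4.12 (cv2) and the standard library are available. Lean on these libraries where they do the work, as an engineer would, in place of code of your own. Each camera call takes 0.05 s, during which the arm holds its last target. There are 200 camera calls.

TASK

Set out the marking tools for the next lamp. First lift the loose cap off the blue marker while the marker stays in the wooden block, and stand the cap, open end down, in the small black dish with the yellow floor; then put the blue marker and the steel centre punch butt end down, nib and point up, in under the steel guard into the two slanted black tubes, one in each (either way round), each slid all the way to the bottom. Leave the red marker in the block and do not disturb the other things on the bench.

Things in the scene. Friction and masses are not known exactly. Their poses are not given: they have to be found in the camera images.
- block: Pale wooden block, 60 x 210 x 55 mm (x, y, z), fixed. Origin at the centre of its underside, z up, y along its length. Three upright round holes 21 mm wide and 40 mm deep (hole floor 15 mm above the table) at y = -70, 0 and +70 mm; the blue marker, red marker and punch stand in them in any order.
- blue_marker: White marker with blue bands, standing upright in the block under its loose blue cap. Origin at the centre of its flat butt end, z along it towards the nib. Barrel 18 mm diameter from z = 0 to a shoulder at 120 mm; above it a neck 11 mm in diameter to 132 mm and a blue nib 6 mm in diameter to 140 mm. 40 g.
- cap: Loose blue cap of the blue marker: 20 mm outer diameter, 45 mm tall, 14 mm bore, open below. Origin at the centre of its open end, z towards its closed top. At the start it rests on the marker's shoulder (its origin 120 mm above the butt); it lifts straight off. 12 g.
- cap_dish: Small round black dish with a yellow floor, fixed to the table: 56 mm outside, 46 mm inside diameter, 14 mm high, floor 4 mm above the table. Origin at the centre of its underside.
- punch: Steel centre punch with a yellow band, standing upright in the block, point up. Origin at the centre of its flat butt end, z along it towards the point. 16 mm diameter from z = 0 to 115 mm, then a cone to the point at 135 mm. About 150 g.
- stand: Pale wooden stand, base 130 x 230 x 18 mm, fixed, carrying the two slanted black tubes side by side, 70 mm apart along its y, under a steel guard. Origin at the underside of the base, z up; its -x faces the robot and the tubes' mouths lean that way.
- guard_front (a point): Middle of the front guard bar's axis. The guard above the tubes' mouths is two fixed 8 mm steel bars along the stand's y, at its x = -16 and +6 mm, 145 mm above the table, on 8 mm posts at y = -100 and +100 mm. It blocks the way in from straight above; the way in along a tube's axis passes in front of the front bar, whose surface is 23 mm from that axis.
- tube_left: Slanted black tube on the stand's +y side, 35 degrees from vertical, mouth leaning towards the robot: 26 mm bore, 32 mm outside, 70 mm deep. Origin at the centre of its inner floor, z along its axis out of the mouth; a marker or punch fully in has its butt here.
- tube_right: Slanted black tube on the stand's -y side; same as tube_left.
- tube_left_mouth (a point): Centre of tube_left's mouth, 70 mm from its inner floor along its axis.
- tube_right_mouth (a point): Centre of tube_right's mouth, 70 mm from its inner floor along its axis.
- red_marker: White marker with red bands and a fixed red cap, standing in the block; stays there. 18 mm barrel, cap 20 mm, 165 mm tall; origin at its butt, z up.
- shade: Loose black bowl-shaped lampshade, open upward, 116 mm across, 55 mm high; bystander. Origin at its underside.
- lamp_body: Loose black lamp cylinder, 68 mm diameter, 115 mm high with its stud; bystander. Origin at its underside.
- screwdriver: Loose screwdriver with an orange handle lying on the table, about 200 mm long; bystander. Origin at its underside.
- tape: Loose yellow ring, 90 mm across, 24 mm high; bystander. Origin at its underside.
- lamp_foot: Loose black lamp foot, disc 76 mm across and 28 mm high with a 35 mm stub; bystander. Origin at its underside.
- glue: Loose white bottle with an orange cap, 52 mm across, 130 mm high; bystander. Origin at its underside.
Mind the look-alikes: they are no part of the job. Several things have the shape of the cap_dish; the one meant has the colours described above.

How it is judged:
By the outcome, as a careful person would: the job done as asked, in the order asked, and still so for the second after the job is handed in, with the robot touching nothing.
It also fails if it takes over 72 s, if anything falls off the work surface, if the arm or the gripper's body presses on something with over 40 N, if the wrist force passes 120 N, or if a joint passes its speed limit or range.

## Working session

There is one attempt and no reset: what is moved stays moved. The work goes in short steps, Python scripts to look and compute and a tool call to move; the robot and the scene stay as the last step left them, time stands still between calls to the robot, and variables do not carry over. Pictures are saved under pics/ and viewed, about 8 in all and at most 12, crops included, and the job is handed in when it is done.

Besides the shell and the picture viewer there is one more tool, called after "Emit:" in YAML: its name, and indented under it one key for each argument. apply_moves: Moves the arm, as the interface text tells. Its arguments: {"type":"object","properties":{"increments":{"type":"array"},"jaw":{"type":"number"},"squeeze":{"type":"number"}},"required":["increments"]}

```bash
mkdir -p pics
python3 - <<'E'
from workcell import ctrl
import cv2,numpy as np
for n in("scene","top"):
    im=ctrl.capture(n); cv2.imwrite(f"pics/{n}0.png",im[:,:,::-1])
    c=ctrl.get_calibration(n); R=cv2.Rodrigues(c["rvec"])[0]; print(n,c["K"].tolist(),c["D"],(-R.T@c["tvec"].reshape(3)).round())
s=ctrl.sense();print(s)
c=ctrl.get_calibration("wrist");R=cv2.Rodrigues(c["rvec"])[0];print(-R.T@c["tvec"].reshape(3),R,c["K"])
E
```

```text
scene [[493.19643171424764, 0.0, 329.16437656535857], [0.0, 493.19643171424764, 195.31715120456448], [0.0, 0.0, 1.0]] [0.03497556 0.         0.         0.         0.        ] [ 978. -693.  980.]
top [[391.67040804828616, 0.0, 317.9957172730875], [0.0, 391.67040804828616, 198.8340407178616], [0.0, 0.0, 1.0]] [-0.02553398  0.          0.          0.          0.        ] [ 410.   37. 1189.]
{'time': 0.1, 'q': array([ 1.23197051e+00,  2.13309332e-01, -3.49725118e-02,  1.32352245e+00,
        3.14021109e-06,  1.57078496e+00]), 'joint_velocities': array([-4.09355178e-05, -9.91024360e-05, -1.39564938e-03, -5.70277688e-04,
       -1.88716715e-04,  1.15506534e-03]), 'joint_torque': array([-5.25026753e-04, -6.87247252e+01,  4.87806630e+01,  1.21941089e-02,
        2.42496327e-05, -1.59685436e-05]), 'ee_pos': array([166.09477953, 471.30548947, 255.87391395]), 'orientation': array([ 2.89900430e-04,  8.16201214e-01,  5.77767535e-01, -4.12264278e-04]), 'wrist_force': array([ 0.50440511, -1.1500222 , -0.23813962]), 'moment': array([ 0.00818758, -0.04174419,  0.05179304]), 'width': 85.40812023492104}
[103.52681804 493.04972418 374.16540629] [[ 3.33008599e-01  9.42923537e-01 -6.89928643e-04]
 [ 9.10205268e-01 -3.21262371e-01  2.61374940e-01]
 [ 2.46234935e-01 -8.76680793e-02 -9.65237103e-01]] [[276.66109583   0.         319.43135667]
 [  0.         276.66109583 200.33253551]
 [  0.           0.           1.        ]]
```

View pics/scene0.png

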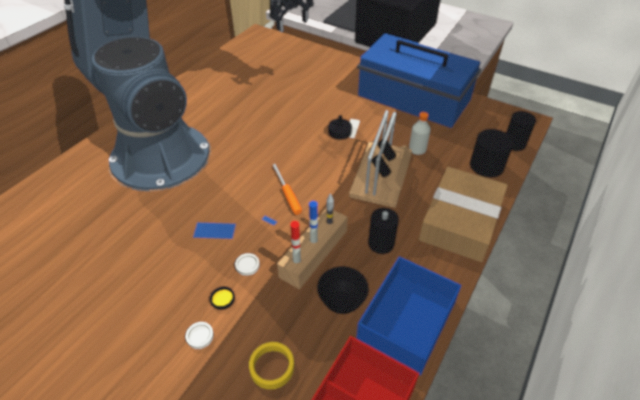

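View pics/top0.png

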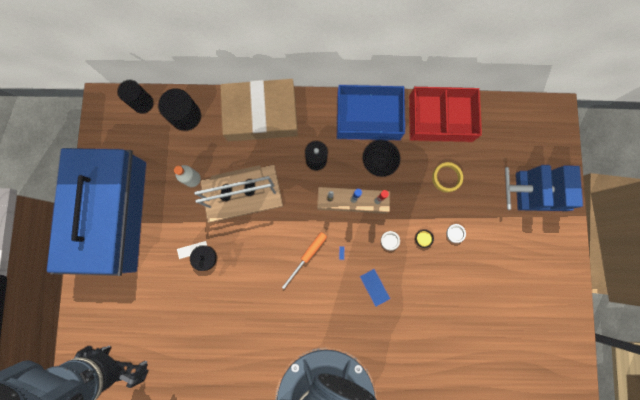

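The scene shows the blue-capped marker at (313,207) in the middle hole, red at (295,230) and the punch at (330,205). In the top view the yellow dish is at (424,239), the block around (355,200) and the stand around (242,192), rotated a little. Next: a close look at the top view with measurements.

```bash
cat > h.py <<'E'
import cv2,numpy as np
from workcell import ctrl
from scipy.spatial.transform import Rotation as Ro
def cal(n):
    c=ctrl.get_calibration(n); return c["K"],c["D"],cv2.Rodrigues(c["rvec"])[0],np.array(c["tvec"]).reshape(3)
def ray(C,p):
    K,D,R,t=C; q=cv2.undistortPoints(np.array([[p]],float),K,D)[0,0]
    return -R.T@t, R.T@np.array([q[0],q[1],1])
def at(C,p,z):
    o,d=ray(C,p); return o+d*(z-o[2])/d[2]
def proj(C,P):
    K,D,R,t=C; return cv2.projectPoints(np.atleast_2d(np.array(P,float)),R,t,K,D)[0][:,0]
def tri(rs):
    A=0;b=0
    for o,d in rs:
        d=d/np.linalg.norm(d);M=np.eye(3)-np.outer(d,d);A=A+M;b=b+M@o
    return np.linalg.solve(A,b)
def blobs(im,lo,hi,roi,mn=5):
    h=cv2.cvtColor(im,cv2.COLOR_RGB2HSV);m=cv2.inRange(h,lo,hi);k=np.zeros_like(m);x,y,X,Y=roi;k[y:Y,x:X]=m[y:Y,x:X]
    n,_,s,c=cv2.connectedComponentsWithStats(k);return [(c[i].round(1).tolist(),s[i].tolist()) for i in range(1,n) if s[i][4]>=mn]
E
python3 - <<'E'
from h import *
t=cv2.imread("pics/top0.png")[:,:,::-1].copy();s=cv2.imread("pics/scene0.png")[:,:,::-1].copy()
T=cal("top")
for p in blobs(t,(22,120,100),(35,255,255),(405,225,445,255)):print("dish",p,at(T,p[0],4))
print("blue",blobs(t,(105,120,40),(130,255,255),(345,180,370,205)),blobs(s,(105,120,40),(130,255,255),(300,190,330,250)))
print("red",blobs(t,(0,150,60),(8,255,255),(374,180,395,205)))
a=cv2.resize(t[165:225,190:290],None,fx=8,fy=8,interpolation=cv2.INTER_CUBIC)[:,:,::-1]
b=cv2.resize(t[175:225,305:405],None,fx=8,fy=8,interpolation=cv2.INTER_CUBIC)[:,:,::-1]
cv2.imwrite("pics/a.png",np.vstack([a,b])[:880])
im=np.vstack([a,b]);cv2.imwrite("pics/a.png",cv2.resize(im,(545,600)))
E
```

```text
dish ([423.9, 238.2], [417, 231, 15, 16, 191]) [ 469.29366733 -287.96419778    4.        ]
blue [([357.1, 192.9], [354, 189, 7, 9, 47])] [([313.1, 209.8], [310, 202, 7, 17, 105]), ([313.2, 226.4], [311, 226, 5, 2, 9])]
red [([383.8, 194.0], [380, 190, 9, 9, 62])]
```

View pics/a.png

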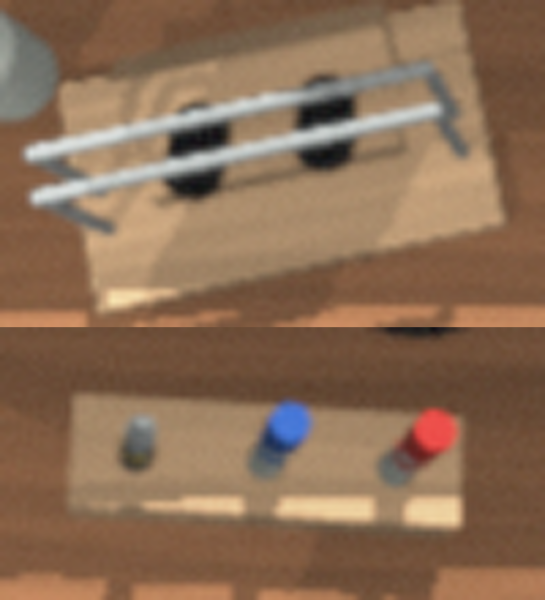

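Run:
```python
from h import *
T=cal("top");S=cal("scene");f=5.45
g=lambda p,z:at(T,(190+(p[0])/f,165+p[1]/f),z)
b=lambda p,z:at(T,(305+p[0]/f,175+(p[1]-327)/f),z)
C=[g(p,18) for p in((62,85),(462,3),(503,222),(100,312))]
print("stand",np.round(C),np.mean(C,0)); print([round(float(np.linalg.norm(C[i]-C[(i+1)%4]))) for i in range(4)])
for i,j in((0,1),(3,2)): d=C[i]-C[j];print("yaw",np.arctan2(-d[0],d[1]))
B=[g(p,145) for p in((30,155),(432,70),(38,198),(440,108))];print("bars",np.round(B,1))
for i,j in((0,1),(2,3)): d=B[i]-B[j];print("yaw",np.arctan2(-d[0],d[1]),np.linalg.norm(d),(B[i]+B[j])/2)
K=[b(p,55) for p in((72,395),(462,413),(462,528),(68,512))]
print("block",np.round(K),np.mean(K,0))
# cap top (z=15+165=180) top view centre (290,423); red top same
print("blue top",b((290,423),180),"red",b((435,431),180),"punch tip",b((145,418),150))
print("tri blue", tri([ray(T,(305+290/f,175+(423-327)/f)),ray(S,(313.2,203.5))]))
```

```text
stand [[629. 391.  18.]
 [681. 169.  18.]
 [558. 142.  18.]
 [503. 362.  18.]] [592.69163622 265.61552577  18.        ]
[228, 126, 227, 130]
yaw 0.227855659770774
yaw 0.2429629927566397
bars [[570.  365.8 145. ]
 [617.  168.1 145. ]
 [548.6 360.4 145. ]
 [597.8 163.4 145. ]]
yaw 0.23338249676893535 203.18637947909423 [593.47348474 266.96152107 145.        ]
yaw 0.2450512820144962 203.08142591735043 [573.2058781  261.91706778 145.        ]
block [[ 609.   35.   55.]
 [ 604. -176.   55.]
 [ 541. -175.   55.]
 [ 546.   35.   55.]] [574.90191009 -70.27726284  55.        ]
blue top [575.67296616 -69.80058407 180.        ] red [ 573.26018267 -139.35968104  180.        ] punch tip [581.60319595  -1.4085546  150.        ]
tri blue [577.11122685 -68.97116698 179.02870034]
```

The crops give the stand's yaw as about 0.237, with the front bar centred near (573,262,145). The blue cap top is near (576,-70,180), the punch near (578,0) and the dish near (469,-288). I'll write a move planner and go to a close-up view of the stand.

```bash
cat >> h.py <<'E'
def down(yaw=0,tilt=0):
    "tool x along (-sin yaw,cos yaw), tilt: tool z leans towards +stand x by tilt"
    R=np.array([[0,1,0],[1,0,0],[0,0,-1]],float)
    return Ro.from_euler('z',yaw)*Ro.from_matrix(R)*Ro.from_rotvec([tilt,0,0])
def plan(p,R,wps):
    "wps: list of (pos,Rot,ncalls). prints rows"
    p=np.array(p,float)
    for P,Q,n in wps:
        P=np.array(P,float);w=(R.inv()*Q).as_rotvec()
        p0,R0=p,R
        for k in range(n):
            a=R0*Ro.from_rotvec(w*k/n);pa=p0+(P-p0)*k/n
            rows=[]
            for i in range(1,6):
                f=(k+i/5)/n;Rf=R0*Ro.from_rotvec(w*f)
                rows.append([*(a.inv().apply(p0+(P-p0)*f-pa)/10).round(2).tolist(),*(a.inv()*Rf).as_rotvec().round(3).tolist()])
            print(rows)
        p,R=P,Q
        print('--',P,'deg/call',np.degrees(np.linalg.norm(w)/n).round(1),'mm/call',round(np.linalg.norm(P-p0)/n,1))
def now():
    s=ctrl.sense();q=s['orientation'];return s['ee_pos'],Ro.from_quat([*q[1:],q[0]]),s
E
python3 - <<'E'
from h import *
R=Ro.from_quat([.816201,.577768,0,0])
print((down(.237,.61)).apply([0,0,1]))
plan([166.171,471.564,256.306],R,[((460,235,260),down(.237),3)])
E
```

```text
[-0.55685393 -0.13450215 -0.81964802]
[[-0.84, 2.37, -0.02, 0.0, 0.0, -0.038], [-1.67, 4.74, -0.05, 0.0, 0.0, -0.077], [-2.51, 7.12, -0.07, 0.0, 0.0, -0.115], [-3.35, 9.49, -0.1, 0.0, 0.0, -0.154], [-4.18, 11.86, -0.12, 0.0, 0.0, -0.192]]
[[-1.27, 2.17, -0.02, 0.0, 0.0, -0.038], [-2.55, 4.34, -0.05, 0.0, 0.0, -0.077], [-3.82, 6.51, -0.07, 0.0, 0.0, -0.115], [-5.09, 8.67, -0.1, 0.0, 0.0, -0.154], [-6.37, 10.84, -0.12, 0.0, 0.0, -0.192]]
[[-1.66, 1.89, -0.02, 0.0, 0.0, -0.038], [-3.33, 3.77, -0.05, 0.0, 0.0, -0.077], [-4.99, 5.66, -0.07, 0.0, 0.0, -0.115], [-6.65, 7.54, -0.1, 0.0, 0.0, -0.154], [-8.32, 9.43, -0.12, 0.0, 0.0, -0.192]]
-- [460. 235. 260.] deg/call 11.0 mm/call 125.7
```

Emit:
apply_moves:
  increments:
    - [[-0.84, 2.37, -0.02, 0, 0, -0.038], [-1.67, 4.74, -0.05, 0, 0, -0.077], [-2.51, 7.12, -0.07, 0, 0, -0.115], [-3.35, 9.49, -0.1, 0, 0, -0.154], [-4.18, 11.86, -0.12, 0, 0, -0.192]]

```text
time: 0.52
ee_pos: [264.8, 391.7, 257.3]
orientation: [0.0, 0.756, 0.654, -0.0]
wrist_force: [0.1, -0.4, -0.1]
width: 85.4
```

Emit:
apply_moves:
  increments:
    - [[-1.27, 2.17, -0.02, 0, 0, -0.038], [-2.55, 4.34, -0.05, 0, 0, -0.077], [-3.82, 6.51, -0.07, 0, 0, -0.115], [-5.09, 8.67, -0.1, 0, 0, -0.154], [-6.37, 10.84, -0.12, 0, 0, -0.192]]

```text
time: 0.93
ee_pos: [362.8, 312.8, 258.5]
orientation: [-0.0, 0.69, 0.724, -0.0]
wrist_force: [-0.5, 0.3, -0.3]
width: 85.8
```

Emit:
apply_moves:
  increments:
    - [[-1.66, 1.89, -0.02, 0, 0, -0.038], [-3.33, 3.77, -0.05, 0, 0, -0.077], [-4.99, 5.66, -0.07, 0, 0, -0.115], [-6.65, 7.54, -0.1, 0, 0, -0.154], [-8.32, 9.43, -0.12, 0, 0, -0.192]]

```text
time: 1.35
ee_pos: [460.7, 234.0, 259.7]
orientation: [-0.0, 0.618, 0.786, -0.0]
wrist_force: [-0.7, 0.9, -0.9]
width: 85.3
```

```bash
sed -i 's/from_rotvec(\[tilt,0,0\])/from_rotvec([-tilt,0,0])/' h.py
python3 - <<'E'
from h import *
import pickle
im=ctrl.capture("wrist");C=cal("wrist");p,R,s=now();print(p,R.as_quat().round(4),s['q'].round(3),s['time'])
pickle.dump((im,C),open("w1.pkl","wb"));cv2.imwrite("pics/w1.png",im[:,:,::-1])
print(down(.237).as_quat())
plan([460,235,260],down(.237),[((500,-70,300),down(0),2)])
E
```

```text
[463.37014417 231.77962238 259.42875597] [ 6.172e-01  7.868e-01 -4.000e-04  6.000e-04] [ 4.650e-01  2.500e-01  2.100e-02  1.342e+00 -1.000e-03  2.240e-01] 1.4
[0.61855172 0.78574409 0.         0.        ]
[[-3.06, -0.33, -0.4, 0.0, 0.0, 0.024], [-6.12, -0.65, -0.8, 0.0, 0.0, 0.047], [-9.18, -0.98, -1.2, 0.0, 0.0, 0.071], [-12.23, -1.31, -1.6, 0.0, 0.0, 0.095], [-15.29, -1.64, -2.0, 0.0, 0.0, 0.118]]
[[-3.08, 0.04, -0.4, 0.0, 0.0, 0.024], [-6.15, 0.07, -0.8, 0.0, 0.0, 0.047], [-9.23, 0.11, -1.2, 0.0, 0.0, 0.071], [-12.3, 0.15, -1.6, 0.0, 0.0, 0.095], [-15.38, 0.18, -2.0, 0.0, 0.0, 0.119]]
-- [500. -70. 300.] deg/call 6.8 mm/call 155.1
```

View pics/w1.png

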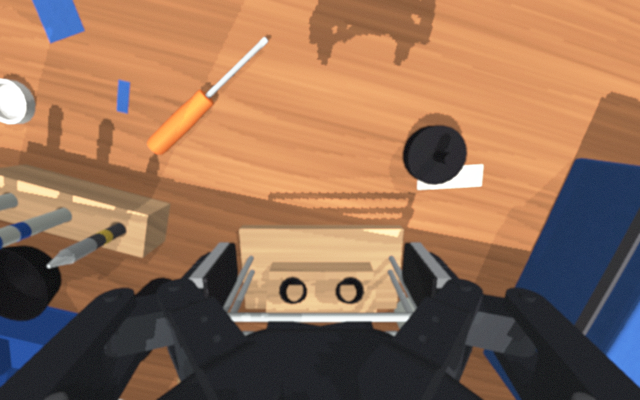

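The wrist view shows both tube mouths, at (293,290) and (349,289), in front of the front bar at row 317. The arm was still settling, so I retake it and measure.

Run:
```python
from h import *
import pickle
p,R,s=now();C=cal("wrist");im=ctrl.capture("wrist");print(p,now()[0],R.as_quat().round(4))
pickle.dump((im,C),open("w1.pkl","wb"))
g=cv2.cvtColor(im,cv2.COLOR_RGB2GRAY)
cv2.imwrite("pics/w1c.png",cv2.resize(im[220:330,230:430],None,fx=4,fy=4,interpolation=cv2.INTER_CUBIC)[:,:,::-1])
```

```text
[463.37014417 231.77962238 259.42875597] [461.90918975 232.97772314 259.33545056] [ 6.172e-01  7.868e-01 -4.000e-04  6.000e-04]
```

View pics/w1c.png

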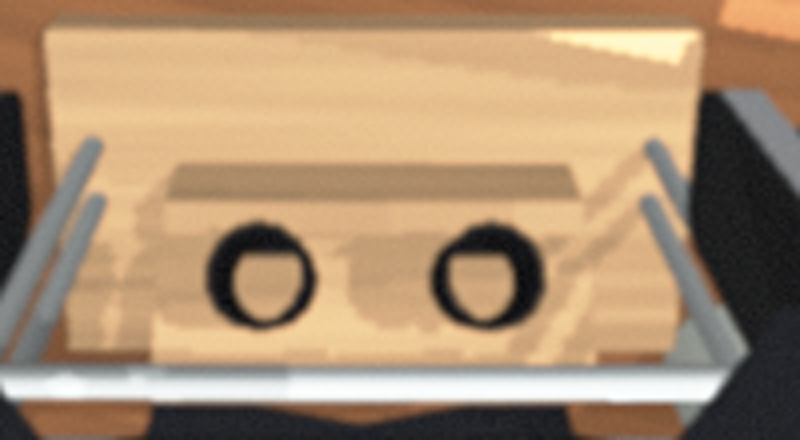

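Run:
```python
from h import *
import pickle
im,C=pickle.load(open("w1.pkl","rb"))
px=lambda x,y:(230+(x+.5)/4-.5,220+(y+.5)/4-.5)
yaw=.237;o=np.array([588.2,265.6,0]);ux=np.array([np.cos(yaw),np.sin(yaw),0]);uy=np.array([-np.sin(yaw),np.cos(yaw),0]);uz=np.array([0,0,1.])
for x in(-16,6):
  for y in(-100,100):
    print(x,y,proj(C,[o+x*ux+y*uy+145*uz,o+x*ux+y*uy+18*uz]).round(1).tolist())
print("base",proj(C,[o+a*ux+b*uy+18*uz for a,b in((-65,-115),(-65,115))]).round(1).tolist(), px(45,28),px(700,28))
print("postbase obs",px(93,145),px(655,145),px(98,200),px(648,200))
# bar points on z=145
for q in((100,384),(650,385)):print("bar",at(C,px(*q),145))
for q in((93,147),(655,147),(100,202),(648,202)):print("post",at(C,px(*q),18))
# base front corners
A=at(C,px(45,28),18);B=at(C,px(700,28),18);print("front corners",A,B,np.linalg.norm(A-B),np.arctan2(-(B-A)[0],(B-A)[1]))
# mouths: plane n.p through bar
n=.8192*ux+.5736*uz
for q in((261,274),(489,275)):
    bar=o-16*ux+145*uz;o_,d=ray(C,px(*q));k=(n@bar-27-n@o_)/(n@d);P=o_+k*d;print("mouth",P,"stand",(P-o)@ux,(P-o)@uy, (P-o)[2])
```

```text
-16 -100 [[222.2, 313.8], [252.1, 255.7]]
-16 100 [[424.1, 314.3], [392.1, 256.1]]
6 -100 [[224.3, 332.2], [253.1, 269.5]]
6 100 [[421.7, 332.7], [390.9, 269.9]]
base [[239.1, 223.3], [405.5, 223.8]] (240.875, 226.625) (404.625, 226.625)
postbase obs (252.875, 255.875) (393.375, 255.875) (254.125, 269.625) (391.625, 269.625)
bar [590.33014384 196.31036005 145.        ]
bar [558.26198125 328.63238389 145.        ]
post [596.94951777 165.89862022  18.        ]
post [549.2088413 361.0462036  18.       ]
post [617.99697218 172.17520428  18.        ]
post [570.7405822  365.34019737  18.        ]
front corners [556.25753461 141.78830083  18.        ] [502.30169357 362.34171151  18.        ] 227.05734902585002 0.23992615251111973
mouth [590.92352857 231.78263508  82.63670732] stand -5.292499171895265 -33.5115089220272 82.63670732499418
mouth [576.41231492 299.80158139  79.97398732] stand -3.4280751026817193 36.0131363524466 79.97398731540602
```

The stand model agrees with this view to within 2 mm: origin (589,266.8), yaw 0.238, mouth z about 81. Moving on to the block.

Emit:
apply_moves:
  increments:
    - [[-3.06, -0.33, -0.4, 0, 0, 0.024], [-6.12, -0.65, -0.8, 0, 0, 0.047], [-9.18, -0.98, -1.2, 0, 0, 0.071], [-12.23, -1.31, -1.6, 0, 0, 0.095], [-15.29, -1.64, -2.0, 0, 0, 0.118]]
  jaw: 0.6

```text
time: 1.87
ee_pos: [479.5, 81.5, 279.9]
orientation: [-0.0, 0.664, 0.748, -0.0]
wrist_force: [0.7, -0.0, -0.2]
width: 51.2
```

Emit:
apply_moves:
  increments:
    - [[-4.0, 0.05, -0.5, 0, 0, 0.03], [-8, 0.1, -1, 0, 0, 0.06], [-12, 0.14, -1.5, 0, 0, 0.09], [-15.38, 0.18, -2.0, 0, 0, 0.119], [-15.38, 0.18, -2.0, 0, 0, 0.119]]

```text
time: 2.28
ee_pos: [500.3, -74.4, 300.3]
orientation: [0.001, 0.709, 0.705, -0.0]
wrist_force: [-0.2, 0.1, 0.9]
width: 51.6
```

Run:
```python
from h import *
import pickle
for i in range(3):ctrl.capture("wrist")
p,R,s=now();C=cal("wrist");im=ctrl.capture("wrist");print(p,R.as_quat().round(4),now()[0],s['width'],s['q'].round(2))
pickle.dump((im,C),open("w2.pkl","wb"))
cv2.imwrite("pics/w2.png",im[:,:,::-1])
print("blue",blobs(im,(105,150,40),(130,255,255),(150,150,480,400),20))
print("dish",[(b,at(C,b[0],4)) for b in blobs(im,(22,120,100),(35,255,255),(0,0,320,300),60)])
print("pred cap top,cap bottom,punch tip, hole tops",proj(C,[(576,-69.5,180),(576,-69.5,135),(578,0,150),(578,0,55),(576,-69.5,55)]).round(1).tolist())
```

```text
[499.86433785 -69.65148782 299.62211465] [ 7.073e-01  7.070e-01 -1.000e-04 -3.000e-04] [499.82913757 -69.07620369 299.6235126 ] 51.07035552808387 [-0.14  0.22  0.08  1.44  0.   -0.14]
blue [([319.0, 269.4], [310, 251, 19, 36, 558])]
dish [(([170.3, 149.7], [156, 134, 30, 33, 314]), array([ 467.02718036, -291.83282661,    4.        ])), (([139.5, 265.9], [111, 240, 61, 55, 1545]), array([ 659.15916278, -372.22437449,    4.        ]))]
pred cap top,cap bottom,punch tip, hole tops [[319.9, 278.3], [319.8, 257.0], [384.5, 264.9], [369.2, 232.1], [319.7, 230.9]]
```

View pics/w2.png

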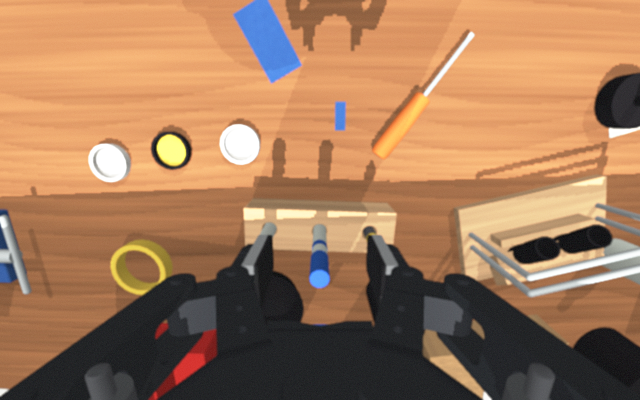

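The cap top shows at (319,278), as predicted, so the cap is at about (576,-70). The yellow dish is at (171,150), which puts it near (468,-290). Planning the cap work now.

Run:
```python
from h import *
d=down(0)
plan([500,-70,300],d,[((576,-70.5,225),d,1),((576,-70.5,176),d,1)])
plan([576,-70.5,176],d,[((576,-70.5,236),d,1),((468,-290,160),d,2),((468,-290,46),d,1)])
```

```text
[[-0.01, 1.52, 1.5, 0.0, 0.0, 0.0], [-0.02, 3.04, 3.0, 0.0, 0.0, 0.0], [-0.03, 4.56, 4.5, 0.0, 0.0, 0.0], [-0.04, 6.08, 6.0, 0.0, 0.0, 0.0], [-0.05, 7.6, 7.5, 0.0, 0.0, 0.0]]
-- [576.  -70.5 225. ] deg/call 0.0 mm/call 106.8
[[0.0, 0.0, 0.98, 0.0, 0.0, 0.0], [0.0, 0.0, 1.96, 0.0, 0.0, 0.0], [0.0, 0.0, 2.94, 0.0, 0.0, 0.0], [0.0, 0.0, 3.92, 0.0, 0.0, 0.0], [0.0, 0.0, 4.9, 0.0, 0.0, 0.0]]
-- [576.  -70.5 176. ] deg/call 0.0 mm/call 49.0
[[0.0, 0.0, -1.2, 0.0, 0.0, 0.0], [0.0, 0.0, -2.4, 0.0, 0.0, 0.0], [0.0, 0.0, -3.6, 0.0, 0.0, 0.0], [0.0, 0.0, -4.8, 0.0, 0.0, 0.0], [0.0, 0.0, -6.0, 0.0, 0.0, 0.0]]
-- [576.  -70.5 236. ] deg/call 0.0 mm/call 60.0
[[-2.2, -1.08, 0.76, 0.0, 0.0, 0.0], [-4.39, -2.16, 1.52, 0.0, 0.0, 0.0], [-6.59, -3.24, 2.28, 0.0, 0.0, 0.0], [-8.78, -4.32, 3.04, 0.0, 0.0, 0.0], [-10.98, -5.4, 3.8, 0.0, 0.0, 0.0]]
[[-2.19, -1.08, 0.76, 0.0, 0.0, 0.0], [-4.39, -2.16, 1.52, 0.0, 0.0, 0.0], [-6.59, -3.24, 2.28, 0.0, 0.0, 0.0], [-8.78, -4.32, 3.04, 0.0, 0.0, 0.0], [-10.98, -5.4, 3.8, 0.0, 0.0, 0.0]]
-- [ 468. -290.  160.] deg/call 0.0 mm/call 128.1
[[0.0, 0.0, 2.28, 0.0, 0.0, 0.0], [0.0, 0.0, 4.56, 0.0, 0.0, 0.0], [0.0, 0.0, 6.84, 0.0, 0.0, 0.0], [0.0, 0.0, 9.12, 0.0, 0.0, 0.0], [0.0, 0.0, 11.4, 0.0, 0.0, 0.0]]
-- [ 468. -290.   46.] deg/call 0.0 mm/call 114.0
```

Emit:
apply_moves:
  increments:
    - [[0, 1.9, 1.9, 0, 0, 0], [-0.02, 3.8, 3.8, 0, 0, 0], [-0.03, 5.7, 5.6, 0, 0, 0], [-0.05, 7.6, 7.5, 0, 0, 0], [-0.05, 7.6, 7.5, 0, 0, 0]]

```text
time: 2.9
ee_pos: [576.8, -68.4, 220.5]
orientation: [-0.002, 0.706, 0.708, -0.001]
wrist_force: [0.5, -0.5, -0.9]
width: 51.4
```

Emit:
apply_moves:
  increments:
    - [[0, 0, 1.2, 0, 0, 0], [0, 0, 2.4, 0, 0, 0], [0, 0, 3.6, 0, 0, 0], [0, 0, 4.9, 0, 0, 0], [0, 0, 4.9, 0, 0, 0]]

```text
time: 3.32
ee_pos: [574.7, -68.9, 174.1]
orientation: [-0.001, 0.706, 0.708, -0.001]
wrist_force: [-0.0, -0.1, -0.4]
width: 51.5
```

Emit:
apply_moves:
  increments:
    - [[0, 0, 0, 0, 0, 0], [0, 0, 0, 0, 0, 0], [0, 0, 0, 0, 0, 0], [0, 0, 0, 0, 0, 0], [0, 0, 0, 0, 0, 0]]
  jaw: 0
  squeeze: 30

```text
time: 3.73
ee_pos: [576.7, -70.4, 177.1]
orientation: [0.001, 0.707, 0.707, 0.001]
wrist_force: [0.1, 0.7, 6.7]
width: 18.9
```

Emit:
apply_moves:
  increments:
    - [[0, 0, 0, 0, 0, 0], [0, 0, 0, 0, 0, 0], [0, 0, 0, 0, 0, 0], [0, 0, -0.5, 0, 0, 0], [0, 0, -1.0, 0, 0, 0]]

```text
time: 4.15
ee_pos: [576.0, -70.4, 186.5]
orientation: [-0.0, 0.707, 0.707, -0.0]
wrist_force: [-0.5, -0.6, -0.0]
width: 18.6
```

Emit:
apply_moves:
  increments:
    - [[0, 0, -1.2, 0, 0, 0], [0, 0, -2.4, 0, 0, 0], [0, 0, -3.6, 0, 0, 0], [0, 0, -5.0, 0, 0, 0], [0, 0, -5.0, 0, 0, 0]]

```text
time: 4.57
ee_pos: [577.0, -70.6, 239.0]
orientation: [0.001, 0.707, 0.707, 0.001]
wrist_force: [0.5, 1.0, 0.5]
width: 18.6
```

Emit:
apply_moves:
  increments:
    - [[-2.2, -1.08, 0, 0, 0, 0], [-4.39, -2.16, 0, 0, 0, 0], [-6.59, -3.24, 0, 0, 0, 0], [-8.78, -4.32, 0, 0, 0, 0], [-10.98, -5.4, 0, 0, 0, 0]]

```text
time: 4.98
ee_pos: [521.4, -181.2, 235.8]
orientation: [-0.0, 0.707, 0.707, -0.0]
wrist_force: [1.0, 0.3, -0.7]
width: 18.7
```

Emit:
apply_moves:
  increments:
    - [[-2.7, -1.3, 1.5, 0, 0, 0], [-5.4, -2.6, 4, 0, 0, 0], [-8.2, -4.0, 6.5, 0, 0, 0], [-10.97, -5.4, 9, 0, 0, 0], [-10.97, -5.4, 10, 0, 0, 0]]

```text
time: 5.4
ee_pos: [464.6, -293.0, 132.7]
orientation: [-0.002, 0.708, 0.706, -0.001]
wrist_force: [-0.8, -1.4, -1.6]
width: 18.7
```

Run:
```python
from h import *
im=ctrl.capture("wrist");p,R,s=now();C=cal("wrist");im=ctrl.capture("wrist");print(p,s['width'],s['q'].round(2))
cv2.imwrite("pics/w3.png",im[150:400,160:480,::-1])
print("dish",[(b,at(C,b[0],4)) for b in blobs(im,(22,120,100),(35,255,255),(200,150,440,380),60)])
print(proj(C,[(468,-290,14)]))
```

```text
[ 465.3199937  -291.01776912  132.00816612] 18.73707174643682 [-0.56  0.37 -0.14  1.06 -0.   -0.56]
dish [(([322.2, 201.5], [297, 180, 51, 45, 1706]), array([ 466.24342833, -288.48887779,    4.        ]))]
[[320.64507673 206.34938873]]
```

View pics/w3.png

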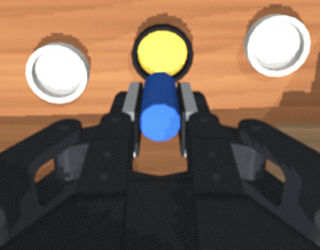

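The cap is held upright just over the yellow dish (161,50 in the crop), so I lower it.

Emit:
apply_moves:
  increments:
    - [[0.05, 0, 2.0, 0, 0, 0], [0.1, 0, 4.0, 0, 0, 0], [0.1, 0, 6.0, 0, 0, 0], [0.1, 0, 7.3, 0, 0, 0], [0.1, 0, 8.0, 0, 0, 0]]

```text
time: 5.92
ee_pos: [468.6, -287.9, 55.4]
orientation: [-0.0, 0.707, 0.708, 0.0]
wrist_force: [-0.0, -0.5, -0.1]
width: 19.1
```

Emit:
apply_moves:
  increments:
    - [[0, 0, 0.3, 0, 0, 0], [0, 0, 0.7, 0, 0, 0], [0, 0, 1.0, 0, 0, 0], [0, 0, 1.0, 0, 0, 0], [0, 0, 1.0, 0, 0, 0]]

```text
time: 6.33
ee_pos: [468.5, -289.1, 46.4]
orientation: [0.0, 0.707, 0.707, 0.0]
wrist_force: [0.1, -0.4, 0.0]
width: 18.8
```

Emit:
apply_moves:
  increments:
    - [[0, 0, 0, 0, 0, 0], [0, 0, 0, 0, 0, 0], [0, 0, 0, 0, 0, 0], [0, 0, 0, 0, 0, 0], [0, 0, 0, 0, 0, 0]]

```text
time: 6.75
ee_pos: [468.2, -289.1, 46.1]
orientation: [0.0, 0.707, 0.707, 0.0]
wrist_force: [-0.3, -0.0, 4.1]
width: 18.3
```

Emit:
apply_moves:
  increments:
    - [[0, 0, 0, 0, 0, 0], [0, 0, 0, 0, 0, 0], [0, 0, 0, 0, 0, 0], [0, 0, 0, 0, 0, 0], [0, 0, -0.5, 0, 0, 0]]
  jaw: 0.5

```text
time: 7.17
ee_pos: [467.6, -288.7, 50.3]
orientation: [-0.001, 0.707, 0.707, -0.0]
wrist_force: [-0.2, -0.6, -1.0]
width: 42.6
```

Emit:
apply_moves:
  increments:
    - [[0, 0, -2, 0, 0, 0], [0, 0, -5, 0, 0, 0], [0, 0, -9, 0, 0, 0], [0, 0, -12, 0, 0, 0], [0, 0, -14, 0, 0, 0]]

```text
time: 7.58
ee_pos: [468.7, -289.3, 194.7]
orientation: [0.002, 0.707, 0.707, 0.0]
wrist_force: [0.9, -0.9, -0.1]
width: 42.6
```

Run:
```python
from h import *
im=ctrl.capture("wrist");p,R,s=now();im=ctrl.capture("wrist");C=cal("wrist");print(p,s['width'])
cv2.imwrite("pics/w4.png",im[100:330,160:480,::-1])
d=down(0)
plan([468,-289,181],d,[((500,-180,250),d,1),((576,-70,245),d,1),((576,-70,121),d,1)])
print("blue",blobs(im,(105,150,40),(130,255,255),(150,100,480,330),20),proj(C,[(468,-289,49)]))
```

```text
[ 469.69735408 -289.95792532  197.44388748] 42.766843789894004
[[2.18, 0.64, -1.38, 0.0, 0.0, 0.0], [4.36, 1.28, -2.76, 0.0, 0.0, 0.0], [6.54, 1.92, -4.14, 0.0, 0.0, 0.0], [8.72, 2.56, -5.52, 0.0, 0.0, 0.0], [10.9, 3.2, -6.9, 0.0, 0.0, 0.0]]
-- [ 500. -180.  250.] deg/call 0.0 mm/call 132.9
[[2.2, 1.52, 0.1, 0.0, 0.0, 0.0], [4.4, 3.04, 0.2, 0.0, 0.0, 0.0], [6.6, 4.56, 0.3, 0.0, 0.0, 0.0], [8.8, 6.08, 0.4, 0.0, 0.0, 0.0], [11.0, 7.6, 0.5, 0.0, 0.0, 0.0]]
-- [576. -70. 245.] deg/call 0.0 mm/call 133.8
[[0.0, 0.0, 2.48, 0.0, 0.0, 0.0], [0.0, 0.0, 4.96, 0.0, 0.0, 0.0], [0.0, 0.0, 7.44, 0.0, 0.0, 0.0], [0.0, 0.0, 9.92, 0.0, 0.0, 0.0], [0.0, 0.0, 12.4, 0.0, 0.0, 0.0]]
-- [576. -70. 121.] deg/call 0.0 mm/call 124.0
blue [([320.8, 188.6], [313, 176, 17, 27, 333])] [[321.08999616 192.92342345]]
```

View pics/w4.png

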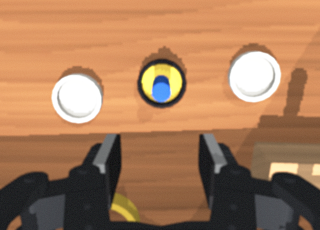

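The cap stands in the yellow dish, at (161,88) in the crop. Next is the blue marker.

Emit:
apply_moves:
  increments:
    - [[2.18, 0.64, -1.2, 0, 0, 0], [4.36, 1.28, -2.4, 0, 0, 0], [6.54, 1.92, -3.6, 0, 0, 0], [8.72, 2.56, -4.8, 0, 0, 0], [10.9, 3.2, -5.9, 0, 0, 0]]

```text
time: 8.1
ee_pos: [500.0, -178.9, 250.1]
orientation: [-0.0, 0.707, 0.707, -0.0]
wrist_force: [0.2, -0.7, -0.4]
width: 42.6
```

Emit:
apply_moves:
  increments:
    - [[2.7, 1.9, 0.1, 0, 0, 0], [5.5, 3.8, 0.2, 0, 0, 0], [8.3, 5.7, 0.4, 0, 0, 0], [11.0, 7.6, 0.5, 0, 0, 0], [11.0, 7.6, 0.5, 0, 0, 0]]

```text
time: 8.52
ee_pos: [578.0, -65.6, 243.5]
orientation: [-0.001, 0.706, 0.709, 0.0]
wrist_force: [1.6, 0.1, 0.5]
width: 42.5
```

Emit:
apply_moves:
  increments:
    - [[0, 0, 1.5, 0, 0, 0], [0, 0, 4.5, 0, 0, 0], [0, 0, 8.0, 0, 0, 0], [0, 0, 11.0, 0, 0, 0], [0, 0, 12.4, 0, 0, 0]]

```text
time: 8.93
ee_pos: [573.7, -69.8, 116.6]
orientation: [-0.002, 0.707, 0.707, -0.002]
wrist_force: [-0.9, -0.3, -0.2]
width: 42.8
```

Emit:
apply_moves:
  increments:
    - [[0, 0, 0, 0, 0, 0], [0, 0, 0, 0, 0, 0], [0, 0, 0, 0, 0, 0], [0, 0, 0, 0, 0, 0], [0, 0, 0, 0, 0, 0]]
  jaw: 0
  squeeze: 45

```text
time: 9.35
ee_pos: [576.8, -70.1, 122.2]
orientation: [0.001, 0.707, 0.707, 0.001]
wrist_force: [0.3, 0.3, -1.1]
width: 16.8
```

Emit:
apply_moves:
  increments:
    - [[0, 0, 0, 0, 0, 0], [0, 0, 0, 0, 0, 0], [0, 0, 0, 0, 0, 0], [0, 0, -0.4, 0, 0, 0], [0, 0, -1.0, 0, 0, 0]]

```text
time: 9.77
ee_pos: [575.8, -69.9, 130.9]
orientation: [-0.0, 0.707, 0.707, -0.0]
wrist_force: [0.7, -0.6, -1.1]
width: 16.8
```

```bash
cat >> h.py <<'E'
yaw=.238;O=np.array([589,266.8,0]);ux=np.array([np.cos(yaw),np.sin(yaw),0]);uy=np.array([-np.sin(yaw),np.cos(yaw),0]);uz=np.array([0,0,1.])
t35=np.radians(35);ax=-np.sin(t35)*ux+np.cos(t35)*uz;Q35=down(yaw,t35)
def tcp(side,s,b=106.5,back=0):
    M=O-4.15*ux+side*35*uy+81*uz
    return M-70*ax+ax*(s+b)-back*np.array(ux)
E
python3 - <<'E'
from h import *
d=down(0);print(Q35.apply([0,0,1]),-ax)
plan([576,-70,131],d,[((576,-70,215),d,1),((490,-20,235),d,1),(tcp(1,125,back=25),Q35,3),(tcp(1,80),Q35,1),(tcp(1,8),Q35,1)])
E
```

```text
[ 0.55740814  0.13522608 -0.81915204] [ 0.55740814  0.13522608 -0.81915204]
[[0.0, 0.0, -1.68, 0.0, 0.0, 0.0], [0.0, 0.0, -3.36, 0.0, 0.0, 0.0], [0.0, 0.0, -5.04, 0.0, 0.0, 0.0], [0.0, 0.0, -6.72, 0.0, 0.0, 0.0], [0.0, 0.0, -8.4, 0.0, 0.0, 0.0]]
-- [576. -70. 215.] deg/call 0.0 mm/call 84.0
[[1.0, -1.72, -0.4, 0.0, 0.0, 0.0], [2.0, -3.44, -0.8, 0.0, 0.0, 0.0], [3.0, -5.16, -1.2, 0.0, 0.0, 0.0], [4.0, -6.88, -1.6, 0.0, 0.0, 0.0], [5.0, -8.6, -2.0, 0.0, 0.0, 0.0]]
-- [490. -20. 235.] deg/call 0.0 mm/call 101.5
[[1.95, -0.18, 0.14, -0.041, 0.005, -0.015], [3.89, -0.37, 0.29, -0.081, 0.01, -0.031], [5.84, -0.55, 0.43, -0.122, 0.015, -0.046], [7.79, -0.74, 0.58, -0.162, 0.019, -0.061], [9.74, -0.92, 0.72, -0.203, 0.024, -0.077]]
[[1.95, -0.07, 0.17, -0.041, 0.005, -0.015], [3.91, -0.13, 0.33, -0.081, 0.01, -0.031], [5.86, -0.2, 0.5, -0.122, 0.015, -0.046], [7.81, -0.26, 0.67, -0.162, 0.019, -0.061], [9.77, -0.33, 0.83, -0.203, 0.024, -0.077]]
[[1.95, 0.05, 0.21, -0.041, 0.005, -0.015], [3.9, 0.09, 0.42, -0.081, 0.01, -0.031], [5.85, 0.14, 0.64, -0.122, 0.015, -0.046], [7.8, 0.19, 0.85, -0.162, 0.019, -0.061], [9.75, 0.23, 1.06, -0.203, 0.024, -0.077]]
-- [462.39870018 272.1019996  213.29305515] deg/call 12.5 mm/call 98.1
[[0.0, 0.41, 1.19, 0.0, 0.0, 0.0], [0.0, 0.82, 2.37, 0.0, 0.0, 0.0], [-0.0, 1.23, 3.56, 0.0, 0.0, 0.0], [-0.0, 1.64, 4.75, 0.0, 0.0, 0.0], [0.0, 2.05, 5.93, 0.0, 0.0, 0.0]]
-- [511.77735245 284.08116012 176.43121316] deg/call 0.0 mm/call 62.8
[[0.0, -0.0, 1.44, 0.0, 0.0, 0.0], [0.0, 0.0, 2.88, 0.0, 0.0, 0.0], [-0.0, -0.0, 4.32, 0.0, 0.0, 0.0], [-0.0, 0.0, 5.76, 0.0, 0.0, 0.0], [0.0, -0.0, 7.2, 0.0, 0.0, 0.0]]
-- [551.91073859 293.8174379  117.45226597] deg/call 0.0 mm/call 72.0
```

Emit:
apply_moves:
  increments:
    - [[0, 0, -1.68, 0, 0, 0], [0, 0, -3.36, 0, 0, 0], [0, 0, -5.04, 0, 0, 0], [0, 0, -6.72, 0, 0, 0], [0, 0, -8.4, 0, 0, 0]]

```text
time: 10.18
ee_pos: [576.1, -69.9, 216.5]
orientation: [0.0, 0.707, 0.707, 0.0]
wrist_force: [-0.1, 0.1, -1.0]
width: 16.6
```

Emit:
apply_moves:
  increments:
    - [[1.0, -1.72, -0.4, 0, 0, 0], [2.0, -3.44, -0.8, 0, 0, 0], [3.0, -5.16, -1.2, 0, 0, 0], [4.0, -6.88, -1.6, 0, 0, 0], [5.0, -8.6, -2.0, 0, 0, 0]]

```text
time: 10.6
ee_pos: [489.3, -19.6, 235.7]
orientation: [0.0, 0.707, 0.707, 0.0]
wrist_force: [-0.6, 0.3, -0.5]
width: 16.8
```

Emit:
apply_moves:
  increments:
    - [[1.95, -0.18, 0.14, -0.041, 0.005, -0.015], [3.89, -0.37, 0.29, -0.081, 0.01, -0.031], [5.84, -0.55, 0.43, -0.122, 0.015, -0.046], [7.79, -0.74, 0.58, -0.162, 0.019, -0.061], [9.74, -0.92, 0.72, -0.203, 0.024, -0.077]]

```text
time: 11.02
ee_pos: [480.7, 78.3, 228.5]
orientation: [0.064, 0.675, 0.73, 0.081]
wrist_force: [0.2, 0.1, -1.1]
width: 16.9
```

Emit:
apply_moves:
  increments:
    - [[1.95, -0.07, 0.17, -0.041, 0.005, -0.015], [3.91, -0.13, 0.33, -0.081, 0.01, -0.031], [5.86, -0.2, 0.5, -0.122, 0.015, -0.046], [7.81, -0.26, 0.67, -0.162, 0.019, -0.061], [9.77, -0.33, 0.83, -0.203, 0.024, -0.077]]

```text
time: 11.43
ee_pos: [471.4, 175.8, 221.4]
orientation: [0.126, 0.636, 0.744, 0.161]
wrist_force: [0.7, 1.5, -0.4]
width: 16.7
```

Emit:
apply_moves:
  increments:
    - [[1.95, 0.05, 0.21, -0.041, 0.005, -0.015], [3.9, 0.09, 0.42, -0.081, 0.01, -0.031], [5.85, 0.14, 0.64, -0.122, 0.015, -0.046], [7.8, 0.19, 0.85, -0.162, 0.019, -0.061], [9.75, 0.23, 1.06, -0.203, 0.024, -0.077]]

```text
time: 11.85
ee_pos: [462.1, 273.3, 214.1]
orientation: [0.187, 0.589, 0.75, 0.238]
wrist_force: [1.6, -0.6, -0.1]
width: 16.8
```

Run:
```python
from h import *
import pickle
for i in range(4):ctrl.capture("wrist")
p,R,s=now();C=cal("wrist");im=ctrl.capture("wrist");print(p,tcp(1,125,back=25),(R.inv()*Q35).as_rotvec(),s['width'],s['q'].round(2))
pickle.dump((im,C),open("w5.pkl","wb"))
M=[tcp(k,70,b=0) for k in(1,-1)];print("mouth pred px",proj(C,M).round(1).tolist())
bar=[O-16*ux+y*uy+145*uz for y in(-95,0,95)];print("bar",proj(C,bar).round(1).tolist())
ov=im.copy()
for q in proj(C,M+bar):cv2.drawMarker(ov,tuple(int(round(v)) for v in q),(0,255,0),0,8,1)
x,y=np.array(proj(C,M).mean(0)).astype(int);print(x,y);x0=max(0,x-110);y0=max(0,y-60)
cv2.imwrite("pics/w5.png",cv2.resize(ov[y0:y0+150,x0:x0+200],None,fx=4,fy=4,interpolation=cv2.INTER_CUBIC)[:,:,::-1]);print(x0,y0)
```

```text
[461.91765621 272.4239535  213.4863296 ] [462.39870018 272.1019996  213.29305515] [ 3.89238977e-04 -3.74367480e-05  1.75604243e-03] 16.89443511350239 [ 0.66 -0.13 -0.7   0.43 -0.24  0.35]
mouth pred px [[319.4, 206.2], [256.4, 206.2]]
bar [[180.5, 251.6], [281.7, 252.0], [383.8, 252.1]]
287 206
177 146
```

View pics/w5.png

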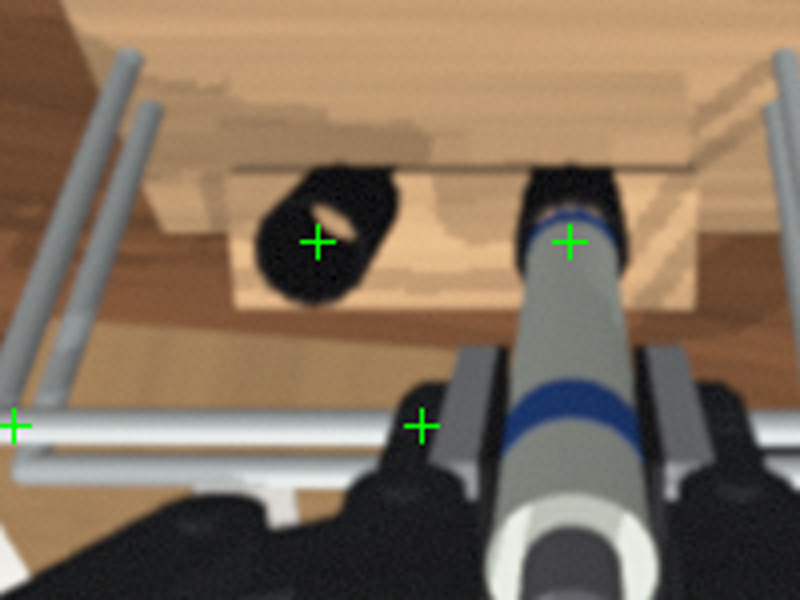

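The predicted right mouth, (318,242) in the crop, lies within 2 mm of its ring, the bar matches, and the marker points at the left mouth. Inserting.

Emit:
apply_moves:
  increments:
    - [[0, 0.5, 1.5, 0, 0, 0], [0, 1.0, 3.0, 0, 0, 0], [0, 1.5, 4.5, 0, 0, 0], [0, 2.05, 5.93, 0, 0, 0], [0, 2.05, 5.93, 0, 0, 0]]

```text
time: 12.52
ee_pos: [513.3, 283.3, 175.3]
orientation: [0.186, 0.59, 0.749, 0.236]
wrist_force: [0.3, 0.2, -1.2]
width: 16.7
```

Emit:
apply_moves:
  increments:
    - [[0, 0, 0.6, 0, 0, 0], [0, 0, 1.3, 0, 0, 0], [0, 0, 2.0, 0, 0, 0], [0, 0, 2.7, 0, 0, 0], [0, 0, 3.4, 0, 0, 0]]

```text
time: 12.93
ee_pos: [530.9, 288.8, 148.2]
orientation: [0.186, 0.589, 0.75, 0.237]
wrist_force: [-0.9, 0.6, -0.2]
width: 16.9
```

Emit:
apply_moves:
  increments:
    - [[0, 0, 0.7, 0, 0, 0], [0, 0, 1.5, 0, 0, 0], [0, 0, 2.3, 0, 0, 0], [0, 0, 3.0, 0, 0, 0], [0, 0, 3.6, 0, 0, 0]]

```text
time: 13.35
ee_pos: [551.1, 293.7, 118.4]
orientation: [0.186, 0.589, 0.75, 0.236]
wrist_force: [-29.9, -8.4, 40.4]
width: 16.6
```

Emit:
apply_moves:
  increments:
    - [[0, 0, 0.1, 0, 0, 0], [0, 0, 0.2, 0, 0, 0], [0, 0, 0.3, 0, 0, 0], [0, 0, 0.4, 0, 0, 0], [0, 0, 0.4, 0, 0, 0]]

```text
time: 13.77
ee_pos: [553.8, 294.6, 117.3]
orientation: [0.187, 0.589, 0.749, 0.238]
wrist_force: [-18.0, -6.2, 24.5]
width: 17.0
```

The reaction is about 50 N, almost purely along the axis, so the marker is on the bottom. Release and back out along the axis.

Emit:
apply_moves:
  increments:
    - [[0, 0, -0.2, 0, 0, 0], [0, 0, -0.3, 0, 0, 0], [0, 0, -0.3, 0, 0, 0], [0, 0, -0.3, 0, 0, 0], [0, 0, -0.3, 0, 0, 0]]
  jaw: 0.45

```text
time: 14.18
ee_pos: [551.3, 293.8, 118.1]
orientation: [0.186, 0.589, 0.75, 0.236]
wrist_force: [0.1, 0.3, -0.3]
width: 38.2
```

Emit:
apply_moves:
  increments:
    - [[0, 0, -1.5, 0, 0, 0], [0, 0, -3.5, 0, 0, 0], [0, 0, -6, 0, 0, 0], [0, 0, -8.5, 0, 0, 0], [0, 0, -11, 0, 0, 0]]

```text
time: 14.6
ee_pos: [489.2, 278.6, 208.9]
orientation: [0.186, 0.589, 0.75, 0.236]
wrist_force: [0.4, 1.4, 0.5]
width: 38.6
```

Run:
```python
from h import *
import pickle
for i in range(4):ctrl.capture("wrist")
p,R,s=now();C=cal("wrist");im=ctrl.capture("wrist");print(p,s['width'])
sc=ctrl.capture("scene");tp=ctrl.capture("top")
pickle.dump((im,C,sc,tp),open("w6.pkl","wb"))
P=[tcp(1,k,b=0) for k in(70,120,140)]+[tcp(-1,70,b=0)];q=proj(C,P);print(q.round(1).tolist())
ov=im.copy()
for v in q:cv2.drawMarker(ov,tuple(int(round(a)) for a in v),(0,255,0),0,6,1)
a=ov[150:300,200:400];S=cal("scene");o2=sc.copy()
print("scene",proj(S,P).round(1).tolist())
b=o2[110:210,330:430]
cv2.imwrite("pics/w6.png",np.hstack([cv2.resize(a,(533,400),interpolation=cv2.INTER_CUBIC),cv2.resize(b,(267,267),interpolation=cv2.INTER_CUBIC).copy() if 0 else cv2.copyMakeBorder(cv2.resize(b,(267,267),interpolation=cv2.INTER_CUBIC),0,133,0,0,0)])[:,:,::-1])
```

```text
[490.10271958 279.20076145 208.88570821] 38.42612284624721
[[319.4, 191.7], [319.4, 205.6], [319.4, 212.9], [250.8, 191.8]]
scene [[382.5, 144.8], [373.7, 131.3], [370.1, 125.8], [376.8, 160.8]]
```

View pics/w6.png

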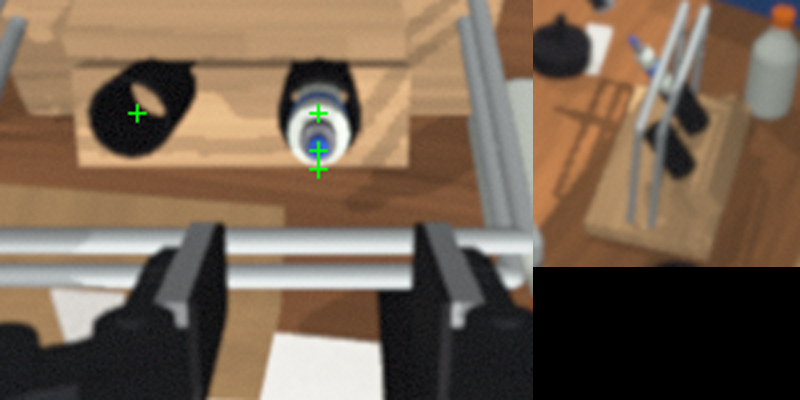

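The marker stands in the left tube with its nib at (318,147) in the crop. I'll triangulate the nib to check its depth, and plan the punch.

Run:
```python
from h import *
import pickle
im,C,sc,tp=pickle.load(open("w6.pkl","rb"));S=cal("scene")
a=blobs(im,(105,120,60),(130,255,255),(300,195,340,215),4);b=blobs(sc,(105,100,50),(130,255,255),(355,115,390,150),3);print(a,b)
if a and b:
    a=max(a,key=lambda v:v[1][4]);b=min(b,key=lambda v:v[0][1])
    P=tri([ray(C,a[0]),ray(S,b[0])]);F=tcp(1,0,b=0);n=.8192*ux+.5736*uz
    print("nib",P,"s",(P-F)@ax,"n",(P-F)@n,"y",(P-F)@uy)
for k,off in((120,-4),(140,-4)):print(proj(C,[F+k*ax+off*n]))
d=down(0)
p0=tcp(1,8,b=106.5)+107*ax
print(p0)
plan(p0,Q35,[((470,130,250),down(.12,.3),2),((540,0.5,240),d,2),((579,0,195),d,1),((579,0,121),d,1)])
```

```text
[([319.0, 204.8], [316, 201, 7, 8, 48])] []Traceback (most recent call last):
  File "<stdin>", line 9, in <module>
NameError: name 'F' is not defined
```

Run:
```python
from h import *
import pickle
im,C,sc,tp=pickle.load(open("w6.pkl","rb"));S=cal("scene")
b=blobs(sc,(95,60,40),(135,255,255),(355,112,390,150),2);print(b)
F=tcp(1,0,b=0);n=.8192*ux+.5736*uz
q=min(b,key=lambda v:v[0][1])[0] if b else (367,125)
P=tri([ray(C,(319,204.8)),ray(S,q)])
print("nib",P,"s",(P-F)@ax,"n",(P-F)@n,"y",(P-F)@uy)
for k,off in((120,-4),(140,-4)):print(proj(C,[F+k*ax+off*n]))
d=down(0)
plan(tcp(1,119),Q35,[((470,130,250),down(.12,.3),2),((540,0,240),d,2),((577.3,-.3,195),d,1),((577.3,-.3,121),d,1)])
```

```text
[([367.4, 125.2], [367, 124, 2, 3, 5]), ([374.5, 136.0], [374, 135, 2, 3, 4])]
nib [529.84126163 288.57722706 137.56251799] s 143.98367334571972 n -7.047448143567501 y 0.11059150655325253
[[319.44072399 201.02785868]]
[[319.44743118 207.94065382]]
[[-1.4, -0.21, -0.65, 0.031, -0.005, 0.011], [-2.8, -0.42, -1.31, 0.062, -0.01, 0.021], [-4.2, -0.62, -1.96, 0.093, -0.016, 0.032], [-5.6, -0.83, -2.62, 0.124, -0.021, 0.043], [-6.99, -1.04, -3.27, 0.155, -0.026, 0.053]]
[[-1.43, -0.23, -0.58, 0.031, -0.005, 0.011], [-2.85, -0.46, -1.17, 0.062, -0.01, 0.021], [-4.28, -0.69, -1.75, 0.093, -0.016, 0.032], [-5.71, -0.92, -2.33, 0.124, -0.021, 0.043], [-7.13, -1.15, -2.91, 0.155, -0.026, 0.053]]
-- [470. 130. 250.] deg/call 9.5 mm/call 77.9
[[-1.37, 0.49, 0.25, 0.03, -0.002, 0.012], [-2.75, 0.97, 0.51, 0.06, -0.004, 0.024], [-4.12, 1.46, 0.76, 0.09, -0.005, 0.036], [-5.5, 1.94, 1.02, 0.12, -0.007, 0.048], [-6.87, 2.43, 1.27, 0.15, -0.009, 0.06]]
[[-1.34, 0.6, 0.19, 0.03, -0.002, 0.012], [-2.68, 1.2, 0.37, 0.06, -0.004, 0.024], [-4.02, 1.8, 0.56, 0.09, -0.005, 0.036], [-5.36, 2.4, 0.74, 0.12, -0.007, 0.048], [-6.7, 3.0, 0.93, 0.15, -0.009, 0.06]]
-- [540.   0. 240.] deg/call 9.3 mm/call 74.0
[[-0.01, 0.75, 0.9, 0.0, 0.0, 0.0], [-0.01, 1.49, 1.8, 0.0, 0.0, 0.0], [-0.02, 2.24, 2.7, 0.0, 0.0, 0.0], [-0.02, 2.98, 3.6, 0.0, 0.0, 0.0], [-0.03, 3.73, 4.5, 0.0, 0.0, 0.0]]
-- [ 5.773e+02 -3.000e-01  1.950e+02] deg/call 0.0 mm/call 58.4
[[0.0, 0.0, 1.48, 0.0, 0.0, 0.0], [0.0, 0.0, 2.96, 0.0, 0.0, 0.0], [0.0, 0.0, 4.44, 0.0, 0.0, 0.0], [0.0, 0.0, 5.92, 0.0, 0.0, 0.0], [0.0, 0.0, 7.4, 0.0, 0.0, 0.0]]
-- [ 5.773e+02 -3.000e-01  1.210e+02] deg/call 0.0 mm/call 74.0
```

The nib is at s≈144 on a model whose floor I touched at s≈8, so the marker is fully in. Now the punch.

Emit:
apply_moves:
  increments:
    - [[-1.4, -0.21, -0.65, 0.031, -0.005, 0.011], [-2.8, -0.42, -1.31, 0.062, -0.01, 0.021], [-4.2, -0.62, -1.96, 0.093, -0.016, 0.032], [-5.6, -0.83, -2.62, 0.124, -0.021, 0.043], [-6.99, -1.04, -3.27, 0.155, -0.026, 0.053]]

```text
time: 15.37
ee_pos: [479.7, 203.8, 228.4]
orientation: [0.143, 0.625, 0.748, 0.174]
wrist_force: [-0.2, -0.4, 0.4]
width: 38.2
```

Emit:
apply_moves:
  increments:
    - [[-1.43, -0.23, -0.58, 0.031, -0.005, 0.011], [-2.85, -0.46, -1.17, 0.062, -0.01, 0.021], [-4.28, -0.69, -1.75, 0.093, -0.016, 0.032], [-5.71, -0.92, -2.33, 0.124, -0.021, 0.043], [-7.13, -1.15, -2.91, 0.155, -0.026, 0.053]]

```text
time: 15.78
ee_pos: [469.8, 129.4, 249.2]
orientation: [0.099, 0.656, 0.74, 0.111]
wrist_force: [0.5, 0.7, -0.2]
width: 38.2
```

Emit:
apply_moves:
  increments:
    - [[-1.37, 0.49, 0.25, 0.03, -0.002, 0.012], [-2.75, 0.97, 0.51, 0.06, -0.004, 0.024], [-4.12, 1.46, 0.76, 0.09, -0.005, 0.036], [-5.5, 1.94, 1.02, 0.12, -0.007, 0.048], [-6.87, 2.43, 1.27, 0.15, -0.009, 0.06]]

```text
time: 16.2
ee_pos: [505.4, 64.4, 244.0]
orientation: [0.049, 0.684, 0.726, 0.055]
wrist_force: [0.3, -0.3, -0.3]
width: 38.5
```

Emit:
apply_moves:
  increments:
    - [[-1.34, 0.6, 0.19, 0.03, -0.002, 0.012], [-2.68, 1.2, 0.37, 0.06, -0.004, 0.024], [-4.02, 1.8, 0.56, 0.09, -0.005, 0.036], [-5.36, 2.4, 0.74, 0.12, -0.007, 0.048], [-6.7, 3.0, 0.93, 0.15, -0.009, 0.06]]

```text
time: 16.62
ee_pos: [540.4, -0.6, 238.9]
orientation: [-0.001, 0.707, 0.707, -0.001]
wrist_force: [0.5, 0.3, -0.3]
width: 38.4
```

Emit:
apply_moves:
  increments:
    - [[0, 0.9, 1.1, 0, 0, 0], [-0.01, 1.9, 2.2, 0, 0, 0], [-0.02, 2.8, 3.4, 0, 0, 0], [-0.03, 3.73, 4.5, 0, 0, 0], [-0.03, 3.73, 4.5, 0, 0, 0]]

```text
time: 17.03
ee_pos: [577.5, 0.5, 191.9]
orientation: [-0.001, 0.707, 0.707, -0.001]
wrist_force: [-0.5, -0.7, -0.1]
width: 38.7
```

Run:
```python
from h import *
for i in range(4):ctrl.capture("wrist")
p,R,s=now();C=cal("wrist");im=ctrl.capture("wrist");print(p,s['width'],(R.inv()*down(0)).as_rotvec().round(4))
q=proj(C,[(577.3,-.3,150),(577.3,-.3,130),(577.3,-.3,55)]);print(q.round(1).tolist())
ov=im.copy()
for v in q:cv2.drawMarker(ov,tuple(int(round(a)) for a in v),(0,255,0),0,6,1)
cv2.imwrite("pics/w7.png",cv2.resize(ov[160:360,220:420],(600,600))[:,:,::-1])
```

```text
[5.77221165e+02 2.44214871e-01 1.95845379e+02] 38.52182358026409 [0.002  0.0005 0.0004]
[[319.2, 233.6], [319.2, 222.8], [319.3, 196.3]]
```

View pics/w7.png

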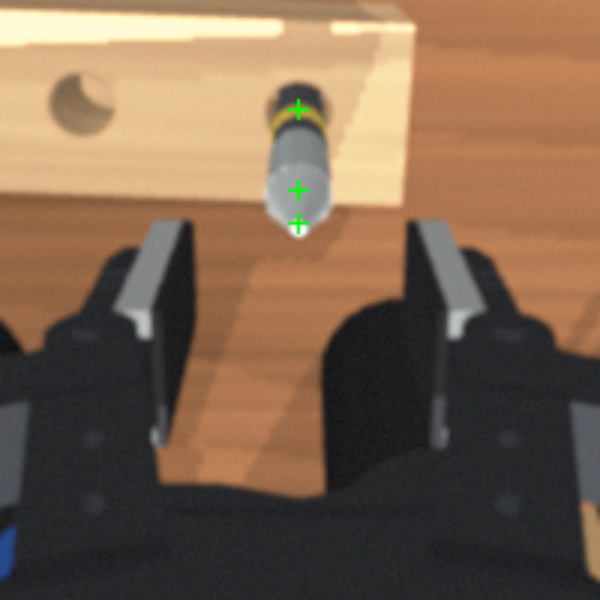

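The tip sits at (298,230), about 1.5 mm beyond the prediction in x, so I shift 1 mm and descend.

Emit:
apply_moves:
  increments:
    - [[0, 0.1, 1.5, 0, 0, 0], [0, 0.1, 3.5, 0, 0, 0], [0, 0.1, 5.5, 0, 0, 0], [0, 0.1, 7.0, 0, 0, 0], [0, 0.1, 7.6, 0, 0, 0]]

```text
time: 17.7
ee_pos: [577.5, -0.0, 118.0]
orientation: [0.0, 0.707, 0.707, -0.0]
wrist_force: [0.6, 0.3, 0.4]
width: 38.2
```

Emit:
apply_moves:
  increments:
    - [[0, 0, 0, 0, 0, 0], [0, 0, 0, 0, 0, 0], [0, 0, 0, 0, 0, 0], [0, 0, 0, 0, 0, 0], [0, 0, 0, 0, 0, 0]]
  jaw: 0
  squeeze: 60

```text
time: 18.12
ee_pos: [579.0, -0.1, 120.3]
orientation: [0.001, 0.707, 0.707, 0.001]
wrist_force: [-0.7, -0.4, 4.1]
width: 14.2
```

Emit:
apply_moves:
  increments:
    - [[0, 0, 0, 0, 0, 0], [0, 0, 0, 0, 0, 0], [0, 0, 0, 0, 0, 0], [0, 0, -0.4, 0, 0, 0], [0, 0, -1.0, 0, 0, 0]]

```text
time: 18.53
ee_pos: [578.1, -0.1, 129.3]
orientation: [0.0, 0.707, 0.707, -0.0]
wrist_force: [0.8, -0.4, -1.3]
width: 14.2
```

Run:
```python
from h import *
print(now()[0])
d=down(0)
plan([578.3,-.3,129],d,[((578.3,-.3,215),d,1),((490,40,235),d,1),(tcp(-1,130,back=25,b=104),Q35,3),(tcp(-1,85,b=104),Q35,1)])
```

```text
[ 5.78117201e+02 -9.43314742e-02  1.29344239e+02]
[[0.0, 0.0, -1.72, 0.0, 0.0, 0.0], [0.0, 0.0, -3.44, 0.0, 0.0, 0.0], [0.0, 0.0, -5.16, 0.0, 0.0, 0.0], [0.0, 0.0, -6.88, 0.0, 0.0, 0.0], [0.0, 0.0, -8.6, 0.0, 0.0, 0.0]]
-- [ 5.783e+02 -3.000e-01  2.150e+02] deg/call 0.0 mm/call 86.0
[[0.81, -1.77, -0.4, 0.0, 0.0, 0.0], [1.61, -3.53, -0.8, 0.0, 0.0, 0.0], [2.42, -5.3, -1.2, 0.0, 0.0, 0.0], [3.22, -7.06, -1.6, 0.0, 0.0, 0.0], [4.03, -8.83, -2.0, 0.0, 0.0, 0.0]]
-- [490.  40. 235.] deg/call 0.0 mm/call 99.1
[[1.09, -0.08, 0.13, -0.041, 0.005, -0.015], [2.18, -0.17, 0.26, -0.081, 0.01, -0.031], [3.27, -0.25, 0.39, -0.122, 0.015, -0.046], [4.37, -0.33, 0.52, -0.162, 0.019, -0.061], [5.46, -0.42, 0.66, -0.203, 0.024, -0.077]]
[[1.09, -0.03, 0.15, -0.041, 0.005, -0.015], [2.18, -0.05, 0.29, -0.081, 0.01, -0.031], [3.28, -0.08, 0.44, -0.122, 0.015, -0.046], [4.37, -0.11, 0.59, -0.162, 0.019, -0.061], [5.46, -0.14, 0.73, -0.203, 0.024, -0.077]]
[[1.09, 0.02, 0.17, -0.041, 0.005, -0.015], [2.18, 0.05, 0.35, -0.081, 0.01, -0.031], [3.27, 0.07, 0.52, -0.122, 0.015, -0.046], [4.35, 0.1, 0.69, -0.162, 0.019, -0.061], [5.44, 0.12, 0.86, -0.203, 0.024, -0.077]]
-- [477.50834317 203.7371338  215.34093526] deg/call 12.5 mm/call 55.1
[[0.0, 0.41, 1.19, 0.0, 0.0, 0.0], [-0.0, 0.82, 2.37, 0.0, 0.0, 0.0], [0.0, 1.23, 3.56, 0.0, 0.0, 0.0], [-0.0, 1.64, 4.75, 0.0, 0.0, 0.0], [0.0, 2.05, 5.93, 0.0, 0.0, 0.0]]
-- [526.88699544 215.71629432 178.47909327] deg/call 0.0 mm/call 62.8
```

Emit:
apply_moves:
  increments:
    - [[0, 0, -1.72, 0, 0, 0], [0, 0, -3.44, 0, 0, 0], [0, 0, -5.16, 0, 0, 0], [0, 0, -6.88, 0, 0, 0], [0, 0, -8.6, 0, 0, 0]]

```text
time: 18.95
ee_pos: [578.2, -0.0, 216.7]
orientation: [0.001, 0.707, 0.707, 0.0]
wrist_force: [-0.2, -0.5, -1.6]
width: 14.4
```

Emit:
apply_moves:
  increments:
    - [[0.81, -1.77, -0.4, 0, 0, 0], [1.61, -3.53, -0.8, 0, 0, 0], [2.42, -5.3, -1.2, 0, 0, 0], [3.22, -7.06, -1.6, 0, 0, 0], [4.03, -8.83, -2.0, 0, 0, 0]]

```text
time: 19.37
ee_pos: [489.1, 40.6, 235.8]
orientation: [0.001, 0.707, 0.707, 0.0]
wrist_force: [-0.6, 0.7, -1.3]
width: 14.7
```

Emit:
apply_moves:
  increments:
    - [[1.09, -0.08, 0.13, -0.041, 0.005, -0.015], [2.18, -0.17, 0.26, -0.081, 0.01, -0.031], [3.27, -0.25, 0.39, -0.122, 0.015, -0.046], [4.37, -0.33, 0.52, -0.162, 0.019, -0.061], [5.46, -0.42, 0.66, -0.203, 0.024, -0.077]]

```text
time: 19.78
ee_pos: [485.7, 95.4, 229.1]
orientation: [0.065, 0.675, 0.73, 0.081]
wrist_force: [-0.7, -0.1, -1.1]
width: 14.6
```

Emit:
apply_moves:
  increments:
    - [[1.09, -0.03, 0.15, -0.041, 0.005, -0.015], [2.18, -0.05, 0.29, -0.081, 0.01, -0.031], [3.28, -0.08, 0.44, -0.122, 0.015, -0.046], [4.37, -0.11, 0.59, -0.162, 0.019, -0.061], [5.46, -0.14, 0.73, -0.203, 0.024, -0.077]]

```text
time: 20.2
ee_pos: [481.4, 149.9, 222.5]
orientation: [0.127, 0.636, 0.744, 0.16]
wrist_force: [0.4, 0.7, -1.2]
width: 14.3
```

Emit:
apply_moves:
  increments:
    - [[1.09, 0.02, 0.17, -0.041, 0.005, -0.015], [2.18, 0.05, 0.35, -0.081, 0.01, -0.031], [3.27, 0.07, 0.52, -0.122, 0.015, -0.046], [4.35, 0.1, 0.69, -0.162, 0.019, -0.061], [5.44, 0.12, 0.86, -0.203, 0.024, -0.077]]

```text
time: 20.62
ee_pos: [477.2, 204.4, 215.9]
orientation: [0.188, 0.589, 0.75, 0.238]
wrist_force: [0.8, 0.4, -1.4]
width: 14.6
```

Emit:
apply_moves:
  increments:
    - [[0, 0.5, 1.5, 0, 0, 0], [0, 1.0, 3.0, 0, 0, 0], [0, 1.5, 4.5, 0, 0, 0], [0, 2.05, 5.93, 0, 0, 0], [0, 2.05, 5.93, 0, 0, 0]]

```text
time: 21.03
ee_pos: [527.7, 216.0, 177.4]
orientation: [0.187, 0.589, 0.75, 0.236]
wrist_force: [-1.1, -1.1, -2.2]
width: 14.3
```

Run:
```python
from h import *
for i in range(3):ctrl.capture("wrist")
p,R,s=now();T=tcp(-1,85,b=104);print(p,T,R.inv().apply(T-p),(R.inv()*Q35).as_rotvec().round(4),s['width'],s['wrist_force'].round(1))
```

```text
[526.55089145 215.73515928 178.8423159 ] [526.88699544 215.71629432 178.47909327] [-0.09692458  0.05468283  0.48256385] [0.0016 0.0015 0.0011] 14.626046247553832 [ 0.  -0.4 -1.4]
```

Emit:
apply_moves:
  increments:
    - [[0, 0, 0.7, 0, 0, 0], [0, 0, 1.5, 0, 0, 0], [0, 0, 2.4, 0, 0, 0], [0, 0, 3.2, 0, 0, 0], [0, 0, 4.0, 0, 0, 0]]

```text
time: 21.6
ee_pos: [549.5, 221.3, 144.9]
orientation: [0.187, 0.589, 0.75, 0.236]
wrist_force: [0.3, -0.1, -1.3]
width: 14.7
```

Emit:
apply_moves:
  increments:
    - [[0, 0, 0.7, 0, 0, 0], [0, 0, 1.5, 0, 0, 0], [0, 0, 2.2, 0, 0, 0], [0, 0, 2.8, 0, 0, 0], [0, 0, 3.1, 0, 0, 0]]

```text
time: 22.02
ee_pos: [566.8, 225.4, 119.6]
orientation: [0.187, 0.589, 0.75, 0.236]
wrist_force: [0.7, -0.2, -1.7]
width: 14.6
```

Emit:
apply_moves:
  increments:
    - [[0, 0, 0.1, 0, 0, 0], [0, 0, 0.2, 0, 0, 0], [0, 0, 0.3, 0, 0, 0], [0, 0, 0.4, 0, 0, 0], [0, 0, 0.4, 0, 0, 0]]

```text
time: 22.43
ee_pos: [569.2, 226.3, 119.3]
orientation: [0.188, 0.589, 0.749, 0.238]
wrist_force: [-27.3, -7.6, 31.2]
width: 14.5
```

An axial reaction at the same depth as the other tube means the punch is at the bottom. Release and back out.

Emit:
apply_moves:
  increments:
    - [[0, 0, -0.2, 0, 0, 0], [0, 0, -0.2, 0, 0, 0], [0, 0, -0.2, 0, 0, 0], [0, 0, -0.2, 0, 0, 0], [0, 0, -0.2, 0, 0, 0]]
  jaw: 0.45

```text
time: 22.85
ee_pos: [567.8, 225.7, 118.9]
orientation: [0.187, 0.589, 0.75, 0.237]
wrist_force: [0.2, 0.2, 0.4]
width: 38.2
```

Emit:
apply_moves:
  increments:
    - [[0, 0, -1.5, 0, 0, 0], [0, 0, -3.5, 0, 0, 0], [0, 0, -6, 0, 0, 0], [0, 0, -8.5, 0, 0, 0], [0, 0, -11, 0, 0, 0]]

```text
time: 23.27
ee_pos: [505.4, 210.6, 209.4]
orientation: [0.187, 0.589, 0.75, 0.236]
wrist_force: [0.5, 1.0, 0.4]
width: 38.5
```

Emit:
apply_moves:
  increments:
    - [[0, -1, -1, 0, 0, 0], [0, -2, -2, 0, 0, 0], [0, -3.5, -3.5, 0, 0, 0], [0, -5, -5, 0, 0, 0], [0, -5, -5, 0, 0, 0]]

```text
time: 23.68
ee_pos: [436.2, 193.8, 221.0]
orientation: [0.187, 0.589, 0.75, 0.237]
wrist_force: [0.2, -0.1, 0.7]
width: 38.5
```

Run:
```python
from h import *
for i in range(4):ctrl.capture("wrist")
p,R,s=now();C=cal("wrist");im=ctrl.capture("wrist");sc=ctrl.capture("scene");S=cal("scene");T=cal("top");tp=ctrl.capture("top");print(p,s['width'],s['time'])
P=[tcp(k,z+8,b=0)-4*(.8192*ux+.5736*uz) for k,z in((1,137),(-1,135),(-1,115))]
q=proj(C,P);print(q.round(1).tolist(),proj(S,P).round(1).tolist())
print("nib",blobs(im,(105,120,60),(130,255,255),(280,120,380,240),4))
u,v=q.mean(0).astype(int);u=max(100,u);v=max(75,v)
a=cv2.resize(im[v-75:v+75,u-100:u+100],(400,300),interpolation=cv2.INTER_CUBIC)
b=cv2.resize(sc[100:250,300:500],(400,300),interpolation=cv2.INTER_CUBIC)
c=cv2.resize(tp[130:280,160:360],(400,300),interpolation=cv2.INTER_CUBIC)
d=cv2.resize(sc[190:340,170:370],(400,300),interpolation=cv2.INTER_CUBIC);print(u-100,v-75)
cv2.imwrite("pics/fin.png",np.vstack([np.hstack([a,b]),np.hstack([c,d])])[:,:,::-1])
```

```text
[439.05274126 194.72548287 221.14184985] 38.37399679933488 23.8833
[[391.3, 243.5], [319.7, 242.7], [319.7, 234.9]] [[367.9, 124.8], [361.9, 141.1], [365.7, 146.7]]
nib [([376.2, 224.7], [374, 220, 6, 12, 23])]
243 165
```

View pics/fin.png

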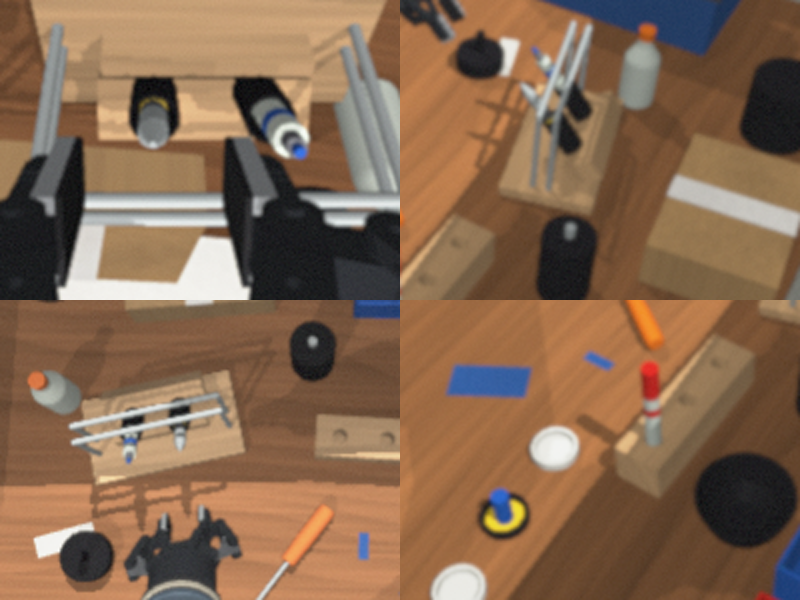

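The final view shows the cap upright in the yellow dish, red still in the block, and both tools in the tubes. In the scene camera the nib is at (367,124) against a predicted (368,125), and the punch tip at (362,144) against (362,141). The gripper is clear, so I hand in.

```bash
python3 -c "
from workcell import ctrl
s=ctrl.sense();print(s['wrist_force'],s['time']);print(ctrl.finish_job())"
```

```text
[-0.38176915  0.00316886  0.81428805] 24.0333
the job is handed in; nothing more can be done
None
```

The job is done and handed in at 24 s (limit 72 s):
- **Cap:** I lifted it off the blue marker first. It now stands in the black dish with the yellow floor.
- **Tools:** The blue marker is in the left tube and the centre punch in the right tube, butt end down. The red marker is still in the block.

**Last checks**
- **Cap:** the final pictures show it upright in the yellow dish, and the bystanders in view looked undisturbed. I checked those by eye only. The tape ring and part of the bench were outside the final crops.
- **Depth:** both tools met an axial reaction (about 50 N for the marker, 42 N for the punch) at the same depth in each tube. The nib and point were within about 1 and 3 px of where full depth should put them in the scene camera.
- **Gripper:** it was clear, with the wrist force near zero.

**Disagreement:** the tube floor turned out about 8 mm higher along the axis than my camera estimate. The nib's triangulated position also fits the higher floor, so I took the contact as the true bottom. The nib prediction in the wrist view was off by about 15 to 20 px, which I put down to the tool leaning in the bore and to timing.

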